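# Snap the spotlight into the counter's lamp rail

### The arm

A 6-joint arm with a two-finger parallel gripper is mounted at the origin on the work surface. World frame = base frame: x ahead of the robot, y to its left, z up, the work surface at z = 0. Lengths are in m, angles in degrees, forces in N, time in s.
With the tool pointing down it reaches from about 0.375 to 0.75 m from the base axis. Payload 9 kg.
Tool frame: the origin (TCP) lies where the fingers leave the gripper's body, on its centre line; the fingertips stand 73 mm ahead of it and the grasp point (between the pads) lies 54 mm ahead of it (robot.tip_reach is the distance from the TCP to the fingertips, in m); z points along the fingers, y is the direction in which the jaws open and shut (so a half turn about z gives the same grasp; the last joint's range is limited). The gripper opens to 85 mm and grips with 20 to 120 N. Pads are 22 mm wide; open, the fingers measure 114 mm over their backs; the gripper's body (76 mm by 85 mm) begins 54 mm behind the grasp point. The pads swing forward as they close: fully open they stand 13 mm farther back than shut.
Start: joints at [54.162, 5.964, 5.575, 89.605, 0, 77.527], TCP at [0.238, 0.551, 0.304] pointing down, gripper open.
Joint ranges: [-171.21, 171.21], [-48.23, 106.86], [-62.78, 66.21], [-105.2, 120.99], [-86.42, 89.51], [-180, 180]. Speed limits (degrees/s): [127.2, 127.2, 147.25, 180, 180, 180].

### API

Orientations are given as [roll, pitch, yaw] about the fixed x, y, z axes, in that order (R = Rz(yaw) Ry(pitch) Rx(roll)).
In Python, from plant import robot gives the robot as it stands. Calls block until the motion is done:
- robot.move_pose(position, orientation): joint-space move of the TCP to a pose.
- robot.line_to(position, vel=0.15, rotation=None, guard=None): straight line of the TCP; rotation=None keeps the orientation; vel is the mean speed in m/s. With guard (N) it stops when the force on the tool has changed by that much, and returns True; else False.
- robot.goto_joints(angles): joint-space move.
- robot.set_gripper(opening): finger opening in m; the grip force is fixed at half the most; returns when the fingers have stopped.
- robot.pause(seconds).
- robot.ik(position, orientation): joint angles nearest the present ones, or None.
- robot.observe(): the state.
- robot.grab_frame(name): name is "scene" or "side" or "wrist"; returns the picture (480x640x3 uint8, blue, green, red); there is no depth.
- robot.get_calibration(name): a dict with "vertical_fov" (degrees; the focal length in pixels is half the picture's height over the tangent of half this angle, whatever the lens; pixels are square), "cx", "cy" (the principal point, pixels), "rvec" (rotation vector, rad) and "tvec" (3), from world to camera coordinates, as OpenCV has them. Camera axes: x right, y down, z forward; pixel columns grow to the right and rows downward; lengths in m; the calibration is good to about 2 mm. The wrist camera is an equidistant fisheye: a pixel r from the principal point sees the ray r / f radians off the axis. A picture is of the moment at which its call begins: read the wrist's pose just before it. get_calibration takes no time and is no camera call; for the wrist camera it gives the pose at the moment of the call.
A pose or a line that the arm cannot do raises robot.IKError and nothing moves.
- robot.job_done(): hands the job in, once; it reports no verdict.
The state is a dict: "time": time; "q": joint angles; "qvel": joint speeds; "joint_torque": joint torques, N m; "tool_pos": TCP position; "tcp_rot": TCP orientation; "ft_force": force on the tool from outside, world axes, zero at the start; "torque": the same for the moment, N m; "gripper_width": finger opening in m.
Only numpy, scipy, OpenCV 4.12 (cv2) and the standard library are available. Lean on these libraries where they do the work, as an engineer would, in place of code of your own. Each camera call takes 0.05 s, during which the arm holds its last target.

### The job

Of the three white spotlights on the counter, take the one with the ridged snap foot, stand it upright in the middle of the grey lamp rail and press it down from above until it snaps past the two steel lips and sits fully home, then stop pushing and let go. Do not ram it or drop it in, and leave the other two spotlights where they are.

Things in the scene. Friction and masses are not known exactly. Their poses are not given: they have to be found in the camera images.
- spot_snap: The spotlight to fit, 0.28 kg, upright, round (yaw free); origin at centre of underside, z up. Black snap foot: cone from 44 mm diameter at the underside to a 60 mm ridge at 16 mm height, back to 44 mm at 24 mm; 28 mm neck; white head 40 mm in diameter at 36-92 mm height, glass lens on top: grip it by the head. From above the ridge shows as a black ring 10 mm wide round the head.
- rail: Lamp rail fixed to the counter: straight grey open channel 240 mm long (its y axis), 104 mm wide (x), floor 8 mm above the counter, black caps 32 mm high and 14 mm thick at both ends; origin at centre of underside. Along each side runs a sprung steel lip: round bar 10 mm thick, its top 36 mm above the counter; clear gap between the lips 51 mm; each yields outwards up to 12 mm.
- rail_seat (a point): Middle of the rail, on the cushioned channel floor; y along the rail, z up. The foot meets the lips with its underside about 17 mm above this point; the push needed then rises to a peak of 8 to 25 N at about 9 mm, falls off, and from about 4 mm the lips draw the foot down by themselves until the underside rests on the floor (spotlight origin level with this point). Below that the floor is rigid.
- spot_disc: A spotlight with the same white head but a flat black disc base 90 mm in diameter and 12 mm high, 92 mm tall in all: does not fit the rail, leave it where it stands. Origin at the centre of its underside.
- spot_plain: A spotlight with the same white head but a straight smooth black foot 36 mm in diameter, no ridge, 92 mm tall in all: cannot snap in, leave it where it stands. Origin at the centre of its underside.
Not all that is in view belongs to the job. Leave any orange or yellow look-alike of the spot_plain alone. What is shaped like the spot_disc but blue or green is not meant.

How it is judged (in metres and radians):
On the way:
1. the snap-foot spotlight has been lifted clear of the counter (height (world z) of spot_snap above 0.02 m), for 0.1 s.
At the end, for the whole second after the job is handed in: The ridged-foot spotlight is released, at rest, snapped into the rail: underside within 3 mm of the channel floor, within 8 mm of the centre line and 30 mm of the rail's middle, upright within 7 degrees; the other two still stand upright within 30 mm of their places (z of spot_snap in the frame of rail_seat between -0.004 and 0.003 m and x of spot_snap in the frame of rail_seat between -0.008 and 0.008 m and y of spot_snap in the frame of rail_seat between -0.03 and 0.03 m and angle between spot_snap's own z axis and vertical below 0.12 rad and linear speed of spot_snap below 0.02 m/s and angle between each of spot_disc, spot_plain's own z axis and vertical below 0.2 rad); the robot touches nothing.
It fails at once if the spotlight is rammed or pushed on hard after it is home (over 65 N between spotlight and rail) (contact force between spot_snap and rail above 65 N).
It fails at once if the spotlight drops or is rammed onto the lips (faster than 0.3 m/s just above or at them) (horizontal distance between spot_snap and rail_seat below 0.02 m and z of spot_snap in the frame of rail_seat between 0.011 and 0.04 m and linear speed of spot_snap above 0.3 m/s).
It fails at once if the disc-based spotlight is moved by more than 30 mm (distance of spot_disc from where it was at the start of the episode above 0.03 m).
It fails at once if the plain-footed spotlight is moved by more than 30 mm (distance of spot_plain from where it was at the start of the episode above 0.03 m).
It also fails if it takes over 40 s, if anything falls off the work surface, if the arm or the gripper's body presses on something with over 40 N, if the wrist force passes 120 N, or if a joint passes its speed limit or range.

## Working session

There is one attempt and no reset: what is moved stays moved. The work goes in short steps, each a Python script; the robot and the scene stay as the last script left them, time stands still between calls to the robot, and variables do not carry over. Pictures are saved under pics/ and viewed, and the job is handed in when it is done.

```bash
mkdir -p pics; ls; python3 - <<'E'
from plant import robot
import cv2
for n in("scene","side","wrist"):
    c=robot.get_calibration(n);print(n,c)
    cv2.imwrite(f"pics/{n}0.png",robot.grab_frame(n))
s=robot.observe();print(s)
E
```

```text
pics
scene {'vertical_fov': 43.24510492829956, 'cx': 319.2020261334748, 'cy': 248.94588894511202, 'rvec': array([ 2.11417724,  0.699493  , -0.32990645]), 'tvec': array([-0.3832256 , -0.13957767,  1.18092567])}
side {'vertical_fov': 45.11930508946292, 'cx': 331.02646038251845, 'cy': 239.33417270089657, 'rvec': array([ 2.20176137, -0.2618272 ,  0.14757411]), 'tvec': array([-0.46847667,  0.12349869,  0.80344743])}
wrist {'vertical_fov': 65.70646984690485, 'cx': 322.47586071165557, 'cy': 235.08046373198022, 'rvec': array([-2.39370174, -1.57367308, -0.25013834]), 'tvec': array([-0.60075737, -0.04028963,  0.37974745])}
{'time': 0.15, 'q': array([ 5.41611309e+01,  5.99210137e+00,  5.53800900e+00,  8.96037295e+01,
       -1.85583443e-03,  7.75267007e+01]), 'qvel': array([ 0.07265932, -0.09533914,  0.12512152, -0.04820932,  0.02493324,
        0.00151759]), 'joint_torque': array([ 2.41874615e-03, -5.57357311e+01,  5.04007709e+01,  1.25090571e-02,
       -3.74818874e-04, -1.74206446e-05]), 'tool_pos': array([0.23785221, 0.55065268, 0.30329406]), 'tcp_rot': array([-1.79943142e+02, -1.06765970e-02,  1.56634426e+02]), 'ft_force': array([ 0.17385714,  0.33564262, -0.43319044]), 'torque': array([-0.01128006,  0.04998187,  0.04465743]), 'gripper_width': 0.08541176269825188}
```

View pics/scene0.png

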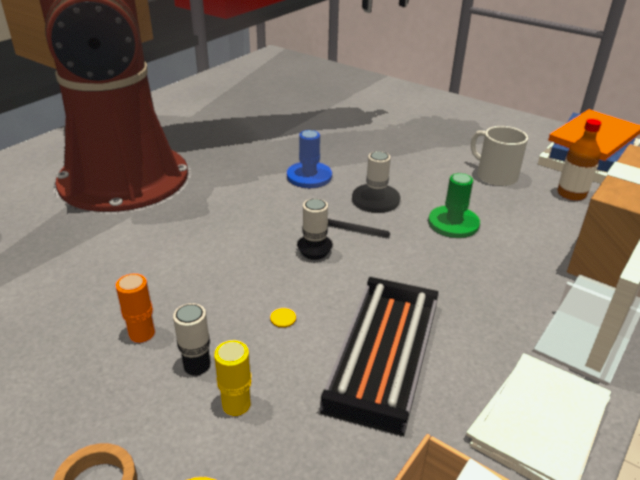

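View pics/side0.png

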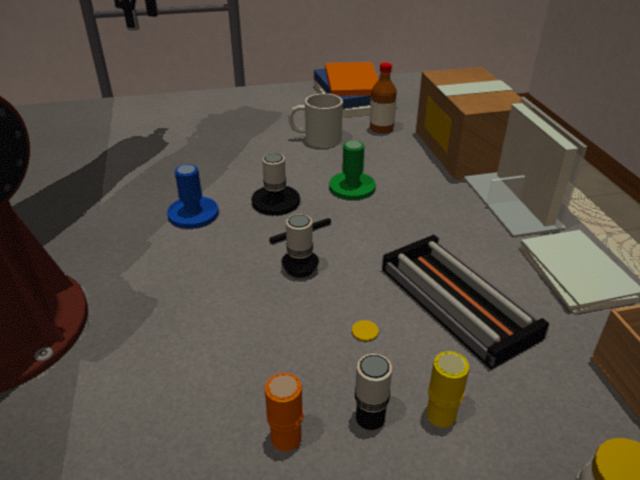

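View pics/wrist0.png

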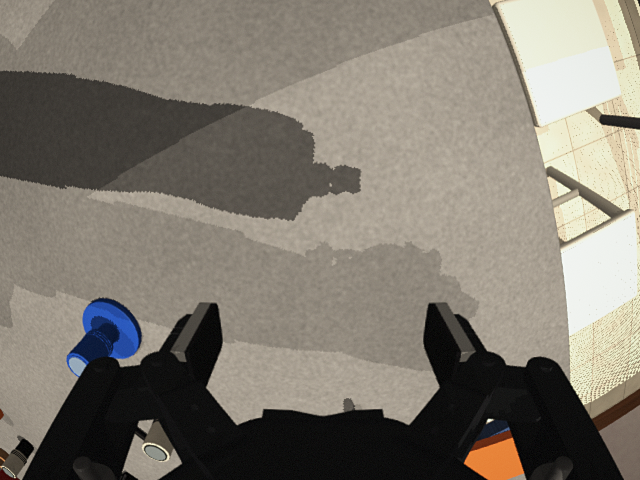

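Candidates with white heads, in scene pixels: (315,225) has a cone/ridge foot, (378,180) a wide flat disc, and (192,340) a straight foot. The first fits spot_snap. I'll confirm it in an enlarged crop.

```bash
python3 - <<'E'
import cv2,numpy as np
a=cv2.imread("pics/scene0.png")[185:275,280:400];b=cv2.imread("pics/side0.png")[200:290,250:370]
cv2.imwrite("pics/crop1.png",np.vstack([cv2.resize(x,(400,300),interpolation=3) for x in(a,b)]))
a=cv2.imread("pics/scene0.png")[270:430,310:450];b=cv2.imread("pics/side0.png")[225:365,370:560]
cv2.imwrite("pics/crop2.png",np.hstack([cv2.resize(a,(420,480),interpolation=3),cv2.resize(b,(380,280),interpolation=3)] if 0 else [cv2.resize(a,(420,480)),cv2.resize(b,(380,480))]))
E
```

```text
(no output)
```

View pics/crop1.png

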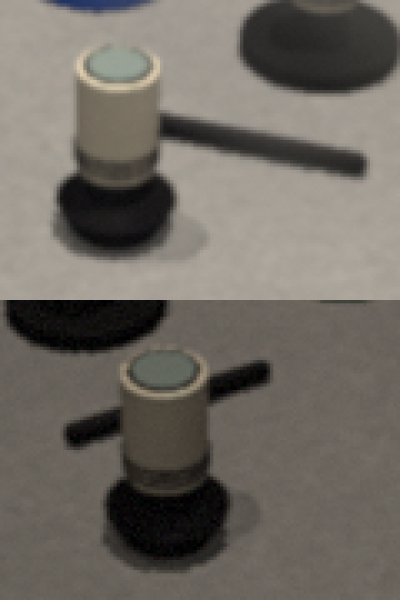

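View pics/crop2.png

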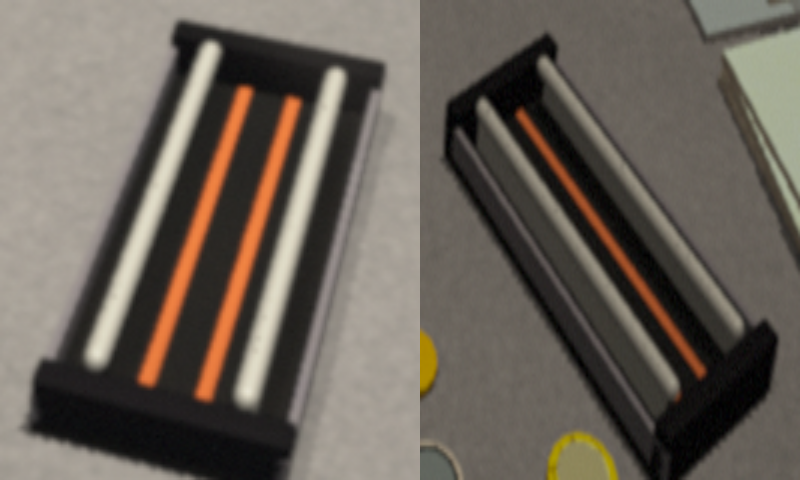

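The crop confirms it: (315,225) has the ridged cone foot. The black stick behind it is a stray. Next I'll localise the lamp and rail from both fixed views.

```bash
cat > h.py <<'E'
import numpy as np,cv2
def cam(c,name):
    f=240/np.tan(np.radians(c['vertical_fov'])/2);R,_=cv2.Rodrigues(np.array(c['rvec']));t=np.array(c['tvec']).ravel()
    return f,R,t,-R.T@t,c['cx'],c['cy'],name=='wrist'
def ray(C,p):
    f,R,t,o,cx,cy,fe=C;u=np.array([p[0]-cx,p[1]-cy])/f
    if fe:
        r=np.hypot(*u);d=np.array([*(u/r*np.sin(r) if r>1e-9 else u),np.cos(r)])
    else: d=np.array([*u,1.])
    d=R.T@d;return o,d/np.linalg.norm(d)
def plane(C,p,z):
    o,d=ray(C,p);return o+d*(z-o[2])/d[2]
def tri(A,pa,B,pb):
    M=np.zeros((3,3));v=np.zeros(3);
    for C,p in((A,pa),(B,pb)):
        o,d=ray(C,p);P=np.eye(3)-np.outer(d,d);M+=P;v+=P@o
    return np.linalg.solve(M,v)
def proj(C,X):
    f,R,t,o,cx,cy,fe=C;q=R@np.asarray(X)+t
    if fe:
        r=np.hypot(q[0],q[1]);th=np.arctan2(r,q[2]);return np.array([cx+f*th*q[0]/r,cy+f*th*q[1]/r])
    return np.array([cx+f*q[0]/q[2],cy+f*q[1]/q[2]])
def blob(m):
    n,l,s,c=cv2.connectedComponentsWithStats(m.astype(np.uint8));return [(s[i,4],c[i].round(1),s[i,:4]) for i in range(1,n)]
E
python3 - <<'E'
from h import *
from plant import robot
A=cam(robot.get_calibration("scene"),"scene");B=cam(robot.get_calibration("side"),"side")
sa=np.array([280+120/3.333*.97*0+0,0]);
def ca(x,y):return (280+x*.3,185+y*.3)
def cb(x,y):return (250+x*.3,200+(y-300)*.3)
pa=ca(118,65);pb=cb(165,369)
print("snap tri",tri(A,pa,B,pb),plane(A,pa,.092),plane(B,pb,.092))
def ra(x,y):return (310+x/3,270+y/3)
def rb(x,y):return (370+x*.5-210,225+y*140/480)
# lip ends (top z .036)
for n,p in dict(FL=ra(212,45),FR=ra(338,70),NL=ra(95,362),NR=ra(246,402)).items():print(n,plane(A,p,.036))
for n,p in dict(cFL=ra(178,22),cFR=ra(384,66),cNL=ra(35,392),cNR=ra(290,455)).items():print(n,plane(A,p,.032))
for n,p in dict(cFR_b=rb(553,38),cFL_b=rb(447,103),cNL_b=rb(655,440),cNR_b=rb(775,328)).items():print(n,plane(B,p,.032))
for n,(p,q) in dict(disc=((378,157),(274,158)),plain=((190,313),(374,365)),yel=((233,350),(450,362))).items():print(n,tri(A,p,B,q))
E
```

```text
snap tri [0.44112345 0.03280373 0.09119726] [0.44164194 0.03222859 0.092     ] [0.44087009 0.03119191 0.092     ]
FL [ 0.59318101 -0.01312664  0.036     ]
FR [0.65053807 0.00736429 0.036     ]
NL [ 0.6584349  -0.20813544  0.036     ]
NR [ 0.71627167 -0.18933317  0.036     ]
cFL [ 0.56830597 -0.00388265  0.032     ]
cFR [0.66490693 0.02783773 0.032     ]
cNL [ 0.64636767 -0.23168419  0.032     ]
cNR [ 0.74105051 -0.19796662  0.032     ]
cFR_b [0.66392001 0.02347136 0.032     ]
cFL_b [ 0.56482428 -0.00428108  0.032     ]
cNL_b [ 0.63126016 -0.22626014  0.032     ]
cNR_b [ 0.73720398 -0.19120485  0.032     ]
disc [0.43522659 0.22828303 0.09167615]
plain [ 0.4663955  -0.25943806  0.09097208]
yel [ 0.55056756 -0.27423414  0.09090844]
```

```bash
python3 - <<'E'
from h import *
from plant import robot
from scipy.spatial.transform import Rotation as Ro
C=cam(robot.get_calibration("wrist"),"wrist");s=robot.observe()
T=Ro.from_euler('xyz',s['tcp_rot'],degrees=True)
off=T.inv().apply(C[3]-s['tool_pos']);print("cam in tool",off,"axis",T.inv().apply(C[1][2]))
G=Ro.from_euler('xyz',[180,0,108],degrees=True)
for nm,t in dict(snap=(.441,.0325),rail=(.6545,-.101)).items():
    g=np.array([*t,.28])-G.apply([off[0],off[1],0])*1.0;print(nm,g,robot.ik(g,[180,0,108]))
g=np.array([.441,.0325,.25])
robot.move_pose([.50,.0,.30],[180,0,108])
c=robot.get_calibration("wrist");f=robot.grab_frame("wrist");cv2.imwrite("pics/w1.png",f);np.save("w1.npy",c,allow_pickle=True)
print(robot.observe()['tool_pos'],robot.observe()['time'])
C=cam(c,"wrist")
for X in([.441,.0325,.092],[.6545,-.101,.03]):print(proj(C,X))
E
```

```text
cam in tool [ 0.08026531  0.00149092 -0.06916027] axis [-3.12604898e-01 -4.36451781e-04  9.49883144e-01]
snap [ 0.46438539 -0.04429756  0.28      ] [-21.57892428 -17.84553657 -19.22655886  88.61897771   0.
  50.42107572]
rail [ 0.67788539 -0.17779756  0.28      ] [-25.35357208  24.21003985  24.2254987   90.01545885   0.
  46.64642792]
[0.50005307 0.00070257 0.30003253] 2.3833
[259.81314168 161.28298494]
[425.44849823 332.6461286 ]
```

View pics/w1.png

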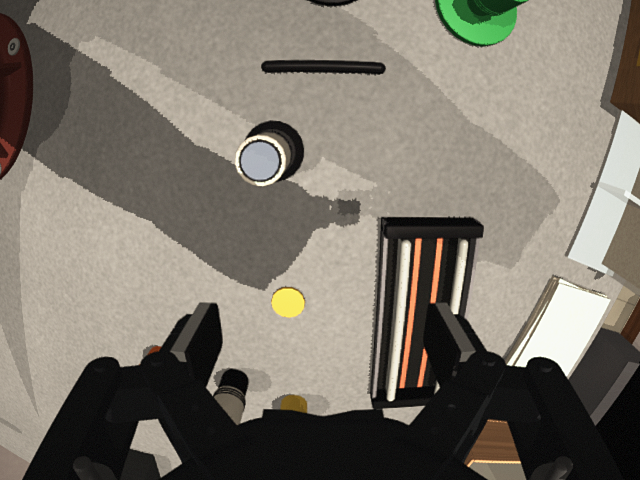

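The wrist view shows the snap lamp lens at (260,160), which agrees with the prediction of (259.8,161.3), so the lamp is at about (0.441, 0.033). The rail sits at about (428,312), partly hidden by a finger, so I'll take one better view of it.

```bash
python3 - <<'E'
from h import *
from plant import robot
robot.move_pose([.67,-.15,.30],[180,0,108])
c=robot.get_calibration("wrist");f=robot.grab_frame("wrist");cv2.imwrite("pics/w2.png",f)
C=cam(c,"wrist");hsv=cv2.cvtColor(f,cv2.COLOR_BGR2HSV)
m=(hsv[...,0]>4)&(hsv[...,0]<20)&(hsv[...,1]>90)&(hsv[...,2]>90)
for b in blob(m):
    if b[0]>100:print(b)
print([proj(C,[.6545,-.101,z]) for z in(.008,.036)],robot.observe()['time'])
np.savez("w2.npz",**c)
E
```

```text
(np.int32(1482), array([308.3, 137.7]), array([304,  37,  10, 210], dtype=int32))
(np.int32(1477), array([333.1, 140.1]), array([329,  37,   9, 210], dtype=int32))
(np.int32(1667), array([ 34.4, 225.4]), array([  0, 202,  70,  55], dtype=int32))
(np.int32(3550), array([387.5, 354.2]), array([338, 302,  89, 118], dtype=int32))
(np.int32(835), array([496.7, 343.8]), array([470, 324,  53,  42], dtype=int32))
(np.int32(198), array([128.3, 358.9]), array([116, 354,  27,  12], dtype=int32))
[array([322.11620683, 148.70774685]), array([322.04414763, 151.37249999])] 3.3417
```

View pics/w2.png

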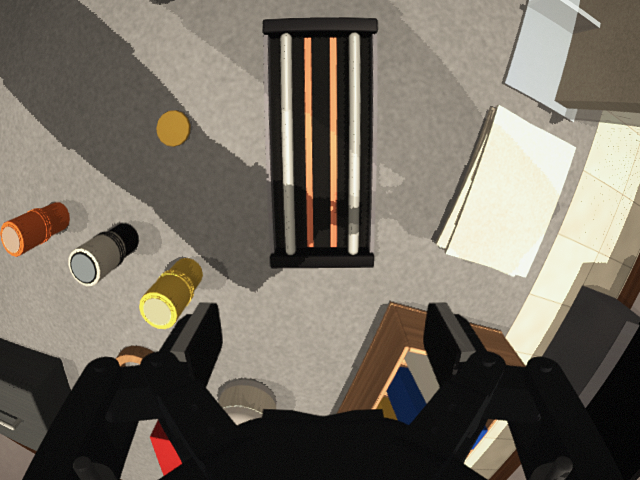

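The rail is fully visible: caps at rows 19–33 and 253–266, lips at columns about 287 and 354, and orange strips between them. I'll measure the centre line from the strips and lips, and the middle from the caps.

```bash
python3 - <<'E'
from h import *
C=cam(dict(np.load("w2.npz")),"wrist");f=cv2.imread("pics/w2.png");hsv=cv2.cvtColor(f,cv2.COLOR_BGR2HSV)
o=(hsv[...,0]>4)&(hsv[...,0]<20)&(hsv[...,1]>90)&(hsv[...,2]>90)
w=(hsv[...,1]<60)&(hsv[...,2]>110)
def line(m,c0,c1,z,r0=50,r1=235):
    P=[]
    for r in range(r0,r1,3):
        x=np.where(m[r,c0:c1])[0]
        if len(x): P.append(plane(C,(c0+x.mean(),r),z)[:2])
    P=np.array(P);l=cv2.fitLine(P.astype(np.float32),cv2.DIST_HUBER,0,.01,.01).ravel()
    return l
for n,m,a,b,z in(("o1",o,300,318,.0085),("o2",o,325,342,.0085),("l1",w,278,298,.035),("l2",w,344,364,.035)):
    l=line(m,a,b,z);d=l[:2]*np.sign(-l[1]);p=l[2:]+d*((-.101-l[3])/d[1]);print(n,"x at y=-.101",p[0],"ang",np.degrees(np.arctan2(d[1],d[0])))
for n,p in dict(TL=(263,19.5),TR=(377.5,18.5),BL=(270,266.5),BR=(374,266)).items():print(n,plane(C,p,.032)[:2])
cv2.imwrite("pics/c3.png",cv2.resize(f[5:280,250:390],None,fx=2.15,fy=2.15,interpolation=0))
E
```

```text
o1 x at y=-.101 0.64046437 ang -71.55214
o2 x at y=-.101 0.6656888 ang -71.730934
l1 x at y=-.101 0.62127 ang -71.79218
l2 x at y=-.101 0.68495035 ang -71.68397
TL [ 5.66044937e-01 -1.98210240e-04]
TR [0.66328862 0.03220142]
BL [ 0.64029076 -0.22439208]
BR [ 0.73821968 -0.19186467]
```

View pics/c3.png

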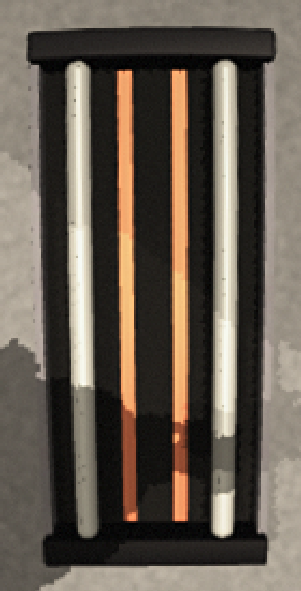

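```bash
python3 - <<'E'
from h import *
from plant import robot
Y=[180,0,108.3]
robot.move_pose([.441,.0325,.24],Y)
print(robot.line_to([.441,.0325,.116],vel=.12,guard=8))
robot.set_gripper(0.0);s=robot.observe();print(s['gripper_width'],s['tool_pos'],s['ft_force'])
robot.line_to([.441,.0325,.22],vel=.12);robot.pause(.2)
s=robot.observe();print(s['gripper_width'],s['tool_pos'],s['ft_force'],s['time'])
A=robot.grab_frame("scene");B=robot.grab_frame("side")
cv2.imwrite("pics/g1.png",np.hstack([A[100:400,200:500],B[50:350,150:450]]))
E
```

```text
False
0.03878271818738632 [0.44122979 0.03245397 0.116467  ] [-0.79065047 -0.02777944  5.05838457]
0.03902038069470947 [0.44069262 0.03257737 0.21930712] [-0.62307109  0.08733764 -1.7973087 ] 7.3917
```

View pics/g1.png

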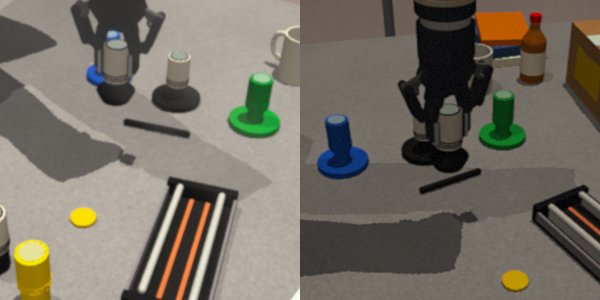

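Held upright (width 39 mm, weight visible in the force reading). Next I'll carry it over the rail and check its position.

```bash
python3 - <<'E'
from h import *
from plant import robot
Y=[180,0,108.3];c=(.6515,-.0963)
robot.move_pose([*c,.23],Y)
robot.line_to([*c,.160],vel=.08);robot.pause(.2)
s=robot.observe();print(s['gripper_width'],s['tool_pos'],s['tcp_rot'],s['ft_force'],s['time'])
A=robot.grab_frame("scene");B=robot.grab_frame("side")
cv2.imwrite("pics/r1.png",np.hstack([cv2.resize(A[180:430,290:490],(400,500)),cv2.resize(B[130:380,360:560],(400,500))]))
for n in("scene","side"):
    C=cam(robot.get_calibration(n),n);p=proj(C,[*c,.044]);q=proj(C,[*c,.136]);print(n,p,q)
E
```

```text
0.03864991658854005 [ 0.65178926 -0.09642126  0.16062092] [1.79957732e+02 3.31111784e-02 1.08298719e+02] [-0.07012454 -0.48279615 -1.80306315] 9.6917
scene [386.0495802 330.3517216] [392.34591427 275.34860925]
side [461.20544886 278.72520653] [471.25931062 226.7755315 ]
```

View pics/r1.png

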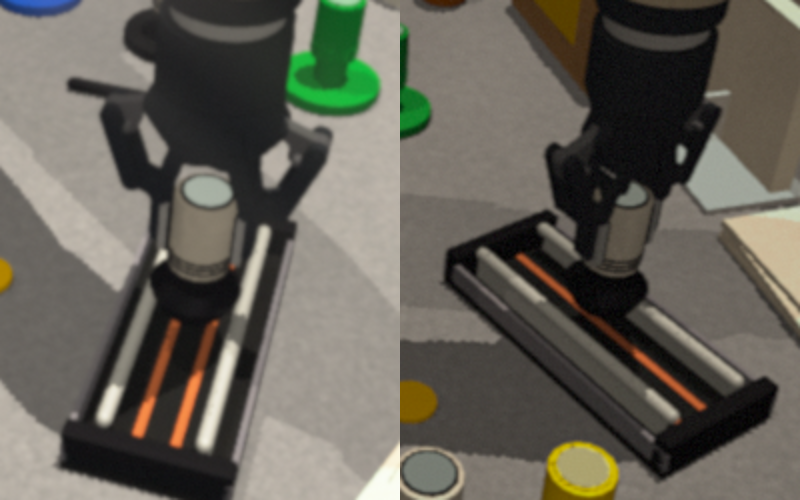

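The lens is at scene (393.5,276), against an expected (392.3,275.3), so the lamp is upright and centred over the lips. Now a slow guarded press.

```bash
python3 - <<'E'
from h import *
from plant import robot
c=(.6515,-.0963)
robot.line_to([*c,.146],vel=.05)
def rep(t=''):
    s=robot.observe();print(t,s['gripper_width'].round(4),s['tool_pos'].round(4),s['ft_force'].round(2),round(s['time'],2));return s
f0=rep('pre')['ft_force'][2]
for z in np.arange(.143,.1235,-.0015):
    g=robot.line_to([*c,float(z)],vel=.02,guard=30);s=rep(f"{z:.4f} {g}")
    if g: break
E
```

```text
Traceback (most recent call last):
AttributeError: 'float' object has no attribute 'round'
```

```bash
python3 - <<'E'
from h import *
from plant import robot
c=(.6515,-.0963)
def rep(t=''):
    s=robot.observe();print(t,round(s['gripper_width'],4),s['tool_pos'].round(4),s['ft_force'].round(2),round(s['time'],2));return s
f0=rep('pre')['ft_force'][2]
for z in np.arange(.143,.1235,-.0015):
    g=robot.line_to([*c,float(z)],vel=.02,guard=30);s=rep(f"{z:.4f} {g}")
    if g or s['ft_force'][2]-f0>38: break
E
```

```text
pre 0.0385 [ 0.6512 -0.0961  0.1453] [ 0.47  0.07 -2.22] 10.22
0.1430 False 0.0388 [ 0.6514 -0.0963  0.1429] [ 0.44 -0.53 -2.55] 10.53
0.1415 False 0.0387 [ 0.6515 -0.0963  0.1415] [ 0.32  0.68 -2.07] 10.78
0.1400 False 0.0388 [ 0.6516 -0.0964  0.1401] [-0.24 -0.2  -0.94] 11.03
0.1385 False 0.0388 [ 0.6516 -0.0964  0.1387] [-0.16 -0.97  0.46] 11.28
0.1370 False 0.0386 [ 0.6516 -0.0964  0.1373] [-0.27 -1.31  2.96] 11.53
0.1355 False 0.0391 [ 0.6517 -0.0965  0.1359] [-1.7  -1.24  4.31] 11.78
0.1340 False 0.0392 [ 0.6518 -0.0965  0.1346] [-1.2  -0.96  6.15] 12.03
0.1325 False 0.0386 [ 0.6516 -0.0965  0.1325] [ 0.67 -1.68  2.32] 12.28
0.1310 False 0.0385 [ 0.6514 -0.0963  0.1305] [ 1.73 -2.17 -0.74] 12.53
0.1295 False 0.0388 [ 0.6511 -0.0961  0.1283] [ 3.12 -1.54 -7.57] 12.78
0.1280 False 0.0386 [ 0.6511 -0.096   0.1271] [ 2.31 -0.29 -9.4 ] 13.03
0.1265 False 0.0389 [ 0.6513 -0.0961  0.1262] [ 1.54  0.95 -8.19] 13.28
0.1250 False 0.0388 [ 0.6515 -0.0963  0.1252] [ 0.42  0.34 -4.16] 13.53
```

Contact began at 0.141, and the peak (about 8 N) passed at 0.133. The lips now draw the lamp down, so I'll ease down to the floor with a small guard.

```bash
python3 - <<'E'
from h import *
from plant import robot
c=(.6515,-.0963)
def rep(t=''):
    s=robot.observe();print(t,round(s['gripper_width'],4),s['tool_pos'].round(4),s['ft_force'].round(2),round(s['time'],2));return s
for z in (.1243,.1236,.1229):
    g=robot.line_to([*c,z],vel=.02,guard=10);s=rep(f"{z:.4f} {g}")
    if g or s['ft_force'][2]>8: break
A=robot.grab_frame("scene");B=robot.grab_frame("side")
cv2.imwrite("pics/r2.png",np.hstack([cv2.resize(A[180:430,290:490],(400,500)),cv2.resize(B[130:380,360:560],(400,500))]))
E
```

```text
0.1243 False 0.0389 [ 0.6516 -0.0964  0.1246] [ 0.34 -0.12 -1.78] 13.78
0.1236 False 0.0388 [ 0.6517 -0.0965  0.1245] [-3.71  0.2   5.55] 14.03
0.1229 False 0.0388 [ 0.6517 -0.0965  0.1245] [-5.14  0.98 10.  ] 14.28
```

View pics/r2.png

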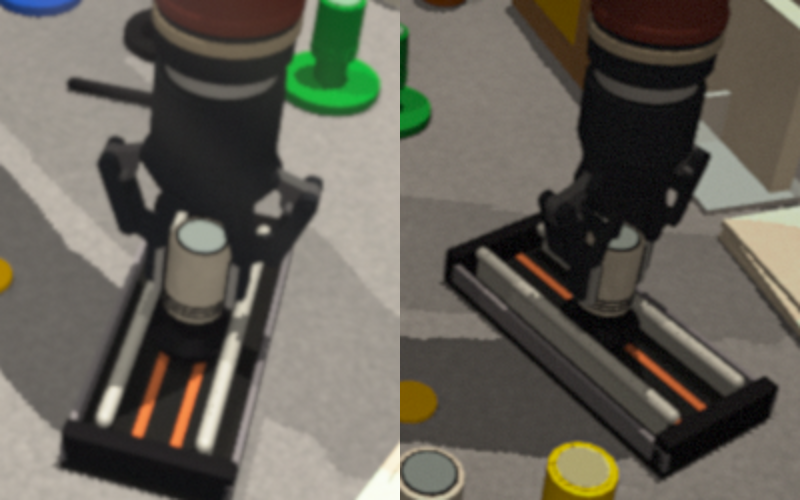

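The lamp sits rigidly on the floor: TCP stopped at 0.1245 while the force rose to 10 N, and its ridge is below the lips. I'll relieve the push, release, retreat and check.

```bash
python3 - <<'E'
from h import *
from plant import robot
c=(.6515,-.0963)
def rep(t=''):
    s=robot.observe();print(t,round(s['gripper_width'],4),s['tool_pos'].round(4),s['ft_force'].round(2),round(s['time'],2));return s
robot.line_to([*c,.1243],vel=.02);rep()
robot.set_gripper(.085);rep('open')
robot.line_to([*c,.25],vel=.1);rep('up')
robot.move_pose([.50,.05,.32],[180,0,108.3]);robot.pause(.3);rep()
A=robot.grab_frame("scene");B=robot.grab_frame("side")
cv2.imwrite("pics/e_s.png",A);cv2.imwrite("pics/e_d.png",B)
cv2.imwrite("pics/r3.png",np.hstack([cv2.resize(A[180:430,290:490],(400,500)),cv2.resize(B[130:380,360:560],(400,500))]))
for n in("scene","side"):
    C=cam(robot.get_calibration(n),n);print(n,proj(C,[*c,.100]),proj(C,[.4352,.2283,.0917]),proj(C,[.4664,-.2594,.091]))
E
```

```text
0.039 [ 0.6517 -0.0964  0.1246] [-0.25  0.04  2.87] 14.62
open 0.0852 [ 0.6515 -0.0963  0.1242] [-0.37 -0.54 -0.02] 15.14
up 0.0852 [ 0.6512 -0.0962  0.2491] [-0.37  0.65 -0.89] 16.55
 0.0849 [0.5004 0.0495 0.3195] [0.49 0.25 0.14] 17.74
scene [389.7735499  297.82010537] [378.09975613 156.60019268] [190.01256263 312.98844441]
side [467.1599216  247.95763374] [274.05260722 158.37689677] [373.98831902 364.93177883]
```

View pics/r3.png

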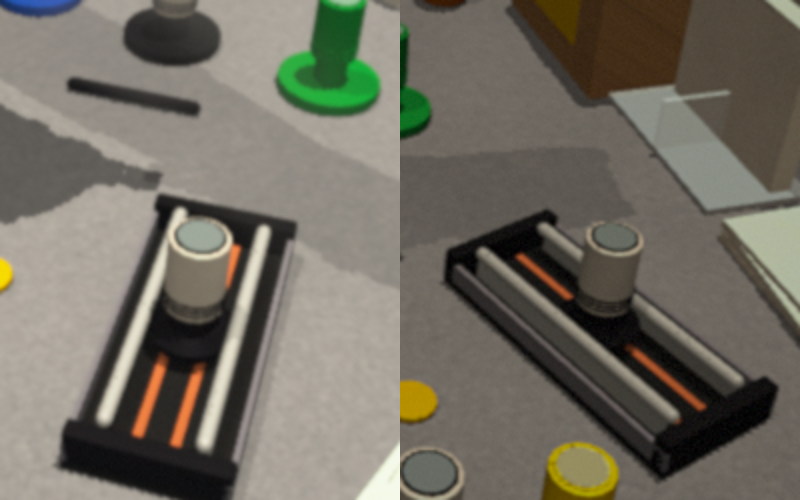

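View pics/e_s.png

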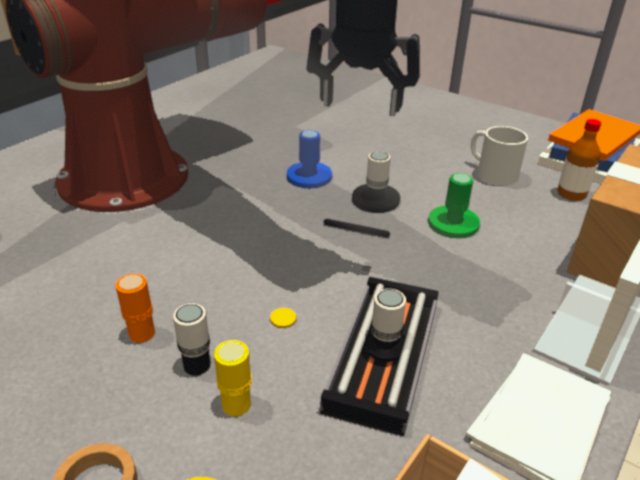

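The lens centre is at scene (390.5,297.5) and side (468,248). Expected for fully home were (389.8,297.8) and (467.2,248.0). The other two lamps have not moved and the arm is clear, so I'll hand in.

```bash
python3 -c "
from plant import robot
robot.job_done();print(robot.observe()['time'])"
```

```text
the job is handed in; nothing more can be done
the job is handed in; nothing more can be done
```

The ridged-foot spotlight is snapped into the middle of the lamp rail and released, and the job is handed in; no verdict was reported. I gripped it by the head, carried it upright over the rail and pressed it down slowly in small steps.

- **Press:** The foot met the lips at the predicted height, and the push peaked at about 8 N. The lips then drew it down, and it sat rigidly on the floor under a light 10 N push. I took the push off before opening the gripper.
- **Final position:** In both fixed views the lens centre is within about 1 pixel of where it should be when fully home and centred. The lamp looks upright.
- **Other two spotlights:** In the overhead scene picture, both stand at the same pixels as at the start.
- **Arm and time:** The gripper touches nothing. The last reading before hand-in was about 17.8 s.

No check failed or disagreed. One step script stopped on a print error before the press; it did not affect the scene.

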